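Stand the column in the bench clamp and pump the clamp shut on it

TASK

Take the tall clear column out of the white rack and stand it upright in the small cup of the bench clamp, resting on the cup's floor, and let go of it. Then pump the clamp's trigger, squeezing it right up to the fixed handle and letting it spring right back each time, until the rubber disc has met the column and its spring is clearly pushed in; work the disc only by the trigger, stop within a pump or two of contact because the column cracks if over-squeezed, and leave the two vials where they are. Finish still holding the trigger squeezed, with the column gripped between disc and V block.

Things in the scene. Friction and masses are not known exactly. Their poses are not given: they have to be found in the camera images.
- column_mid (a point): Middle of the column (the thing to clamp): a clear plastic cylinder with white end caps and white filling, 26 mm in diameter, 150 mm long, about 0.12 kg. It starts upright in one of the three holes of the rack, its foot 10 mm above the table, so it stands 110 mm out of the 50 mm high rack. z is its long axis.
- column_foot (a point): Centre of the column's underside, 75 mm below column_mid.
- column: The same column; origin at the centre of its underside.
- rack: White plastic block 160 x 54 x 50 mm (x, y, z), origin at the centre of its underside; three holes of 29 mm, 40 mm deep, at x = -50, 0 and +50 mm of its own frame. Fixed.
- vial_a_mid (a point): Middle of a short closed glass vial, 26 mm in diameter, 85 mm tall, in another hole of the rack; stays there.
- vial_b_mid (a point): Middle of the second short vial, the same, in the remaining hole; stays there.
- clamp: Fixed bench clamp; origin under the centre of its base. In its frame (mm): feed bar along y at x 0, z 70, through a grey housing (x +-22, y -120 to -40, top z 102), pushing a rubber disc to +y; cup at x 0, y 100; beyond it a black V block (z 45 to 100; 1.5 from a column centred in the cup) and its post, to y 136. Handle and trigger stick out level to -x at z 70.
- cup_mouth (a point): Centre of the cup's mouth, 42 mm above the table. Inner diameter 31 mm, outer 38 mm; its inner floor is 26 mm lower, 16 mm above the table.
- handle_grip (a point): Middle of the fixed black handle where it is gripped: a bar 18 mm thick (clamp y) and 30 mm tall (z), running along the clamp's x from -20 to -130 mm, centred at clamp y = -109 mm.
- trigger_grip (a point): Middle of the trigger blade, 65 mm from its pivot (clamp x -25, y -76 mm): 12 mm thick (clamp y), 28 mm tall, beside the handle on its +y side. Outer faces of blade and handle: 48 mm apart released, 34 mm fully squeezed (the blade comes 14 mm towards the handle). 25 mm is free outside both faces, and the space below too.
- trigger (a joint): Trigger angle, rad: 0 released, 0.22 fully squeezed (stop). A spring returns it (2 to 4 N at the grip); driving the bar adds about 7 N plus half the disc's force. Each full squeeze after a full release feeds the bar one 5 mm tooth; a return only to above 0.06 rad may not catch the next tooth.
- feed (a joint): How far the steel feed bar (14 x 12 mm, 215 mm long, toothed; not to be touched) has advanced towards the cup, m, 0 to 0.05; it starts at 0 to 0.012, and stays where it is left (14 N of friction); the trigger drives it forward only.
- plunger (a joint): How far the disc is pushed back into the bar on its spring, m: 0 free, grows after contact, 0.8 N per mm (4 N for each further full pump).
- presser_face (a point): The round rubber disc on the sprung plunger, 28 mm in diameter, 8 mm thick, its axis at z = 70 mm; this point is the centre of its front face, which looks along the clamp's +y to the column. At feed 0 the face is at clamp y = 65 mm, so 22 mm from a column centred in the cup. Not to be touched.
Things that resemble listed ones, but are neither listed nor needed, are in the scene too. Leave any green or yellow look-alike of the column alone.

How it is judged:
By the outcome, as a careful person would: the job done as asked, in the order asked, and still so for the second after the job is handed in, while the arm keeps its last pose, push and grip.
It also fails if it takes over 61 s, if anything falls off the work surface, if the arm or the gripper's body presses on something with over 40 N, if the wrist force passes 120 N, or if a joint passes its speed limit or range.

ROBOT

A 6-joint arm with a two-finger parallel gripper is mounted at the origin on the work surface. World frame = base frame: x ahead of the robot, y to its left, z up, the work surface at z = 0. Lengths are in m, angles in rad, forces in N, time in s.
With the tool pointing down it reaches from about 0.4 to 0.825 m from the base axis. Payload 7 kg.
Tool frame: the origin (TCP) lies at the centre of the arm's flange, where the gripper is bolted on; the fingertips stand 178 mm ahead of it and the grasp point (between the pads) lies 159 mm ahead of it; z points along the fingers, y is the direction in which the jaws open and shut (so a half turn about z gives the same grasp; the last joint's range is limited). The gripper opens to 88 mm and grips with 3 to 60 N. Pads are 19 mm wide; open, the fingers measure 130 mm over their backs; the gripper's body (78 mm by 193 mm) begins 47 mm behind the grasp point.
Start: joints at [-0.856, 0.359, 0.012, 0, -1.224, -0.288], TCP at [0.279, -0.614, 0.405] pointing down, gripper open.
Joint ranges: [-3.07, 3.07], [-1.43, 2.12], [-1.02, 1.25], [-3.03, 1.67], [-3.05, -0], [-3.03, 3.03]. Speed limits (rad/s): [2.39, 2.39, 3.01, 3.14, 3.14, 3.14].

INTERFACE

Orientations are given as [roll, pitch, yaw] about the fixed x, y, z axes, in that order (R = Rz(yaw) Ry(pitch) Rx(roll)).
In Python, from station import * gives the robot as it stands.
- The arm moves only by the tool send_rows, never from a script. Its argument "motion" is a list of rows, each an object with "offset": the shift along the tool's x, y, z in cm, a list of three; "turn": the turn about the tool's z in degrees. In form: [{"offset": [x, y, z], "turn": turn}, ...]. A call has 1 to 8 rows; each row is the pose to reach, as a shift and turn from the pose commanded when the call began, along the tool's axes at that moment; what a row does not reach only later rows make up. A row lasts 1/10 s, in which the tool goes at most 50 mm and 8.59 degrees, less where a joint would pass 70% of its speed; a pose out of reach is approached as far as the arm can. A call with a gripper value outside its range is refused whole. "hand" is the opening, from -1 (shut) to 1 (fully open), set as the call begins (left out, the last holds). The fingers move at their own pace and stop on an object; "squeeze" is the grip in N (left out, the last holds). Time passes only in rows, so rows that repeat a pose let the fingers close. It gives the time, the measured TCP pose, the force and the opening at its end, in the units of the state.
- get_state(): the state, without advancing time (a new reading comes with each control period).
- grab_frame(name): name is "scene" or "top" or "wrist"; returns a dict with "frame" (400x640x3 uint8, blue, green, red), "range_z" (400x640 float32, m along the optical axis (not along the pixel's ray), 0 where there is no reading), "vertical_fov" (degrees; the focal length in pixels is half the picture's height over the tangent of half this angle, whatever the lens; pixels are square), "cx", "cy" (the principal point, pixels), "cam_to_world" (4x4, takes a point from camera to world coordinates). Camera axes: x right, y up, looking along -z (the intrinsics and any distortion apply to the point x, -y, -z); pixel columns grow to the right and rows downward; lengths in m; the calibration is good to about 2 mm. A picture is of the moment at which its call begins.
- job_done(): hands the job in, once; it reports no verdict.
The state is a dict: "t": time; "q": joint angles; "qd": joint speeds; "joint_efforts": joint torques, N m; "eef_pos": TCP position; "ee_rot": TCP orientation; "force": force on the tool from outside, world axes, zero at the start; "moment": the same for the moment, N m; "width": finger opening in m.
Only numpy, scipy, OpenCV 4.12 (cv2) and the standard library are available. Lean on these libraries where they do the work, as an engineer would, in place of code of your own. Each camera call takes 0.05 s, during which the arm holds its last target. There are 200 camera calls.

## Working session

There is one attempt and no reset: what is moved stays moved. The work goes in short steps, Python scripts to look and compute and a tool call to move; the robot and the scene stay as the last step left them, time stands still between calls to the robot, and variables do not carry over. Pictures are saved under pics/ and viewed, about 8 in all and at most 12, crops included, and the job is handed in when it is done.

Besides the shell and the picture viewer there is one more tool, called after "Emit:" as name(argument=value, ...) on one line, values as JSON. send_rows: Moves the arm, as the interface text tells. Its arguments: {"type":"object","properties":{"motion":{"type":"array"},"hand":{"type":"number"},"squeeze":{"type":"number"}},"required":["motion"]}

```bash
ls; mkdir -p pics; cat > h.py <<'E'
from station import *
import numpy as np, cv2
from scipy.spatial.transform import Rotation as R
def snap(name):
    g=grab_frame(name); np.savez(f'pics/{name}_last.npz',**g); return g
def load(name): return dict(np.load(f'pics/{name}_last.npz',allow_pickle=True))
def f(g): return 200/np.tan(np.radians(float(g['vertical_fov']))/2)
def pt(g,u,v,z=None):
    if z is None: z=float(g['range_z'][int(v),int(u)])
    F=f(g); p=np.array([(u-g['cx'])/F*z,-(v-g['cy'])/F*z,-z,1]); return (g['cam_to_world']@p)[:3]
def ray(g,u,v,h):
    a=g['cam_to_world'][:3,3]; b=pt(g,u,v,1.0); return a+(b-a)*(h-a[2])/(b[2]-a[2])
def proj(g,P):
    c=np.linalg.inv(g['cam_to_world'])@np.append(P,1); F=f(g); return g['cx']+F*c[0]/-c[2], g['cy']-F*c[1]/-c[2]
def cloud(g):
    z=g['range_z']; F=f(g); v,u=np.mgrid[:400,:640]
    P=np.stack([(u-g['cx'])/F*z,-(v-g['cy'])/F*z,-z],-1); C=g['cam_to_world']
    W=P@C[:3,:3].T+C[:3,3]; W[z==0]=np.nan; return W
E
python3 - <<'E'
from h import *
a=snap('scene');b=snap('top');c=snap('wrist')
for n,g in zip('stw',(a,b,c)): print(n,g['vertical_fov'],g['cx'],g['cy'],{k:(v if np.ndim(v)<2 else 0) for k,v in g.items() if k not in('frame','range_z','cam_to_world')},np.round(g['cam_to_world'],3).tolist())
cv2.imwrite('pics/scene.png',a['frame']);cv2.imwrite('pics/top.png',b['frame'])
print(get_state())
E
```

```text
pics
s 43.11051352306746 315.1169770544365 207.83863339787393 {'vertical_fov': 43.11051352306746, 'cx': 315.1169770544365, 'cy': 207.83863339787393} [[-0.718, -0.456, 0.526, 1.081], [0.696, -0.467, 0.545, 0.637], [-0.004, 0.758, 0.653, 0.753], [0.0, 0.0, 0.0, 1.0]]
t 53.29090367777131 318.5880727136768 202.2159505984962 {'vertical_fov': 53.29090367777131, 'cx': 318.5880727136768, 'cy': 202.2159505984962} [[-0.02, 0.998, -0.062, 0.505], [-1.0, -0.02, 0.002, 0.075], [0.001, 0.062, 0.998, 0.977], [0.0, 0.0, 0.0, 1.0]]
w 70.010620441564 321.98261582046763 197.64999358932417 {'vertical_fov': 70.010620441564, 'cx': 321.98261582046763, 'cy': 197.64999358932417} [[-0.413, -0.871, -0.267, 0.207], [0.911, -0.395, -0.122, -0.647], [0.001, -0.294, 0.956, 0.384], [0.0, 0.0, 0.0, 1.0]]
{'t': 0.15, 'q': array([-8.55879972e-01,  3.59213028e-01,  1.12912133e-02, -2.75252409e-04,
       -1.22411315e+00, -2.88106364e-01]), 'qd': array([-0.00132927, -0.00146813,  0.00228859,  0.00068378, -0.00144332,
       -0.00022615]), 'joint_efforts': array([-2.51892459e-05, -5.83273673e+01,  2.93291563e+01,  7.00118244e+00,
        8.75397149e-03, -1.09150762e-04]), 'eef_pos': array([ 0.27937281, -0.61431388,  0.40394962]), 'ee_rot': array([ 3.14033154e+00, -1.03850181e-04, -2.71487628e+00]), 'force': array([ 0.76297673, -0.29210757,  0.33754983]), 'moment': array([-0.02058299,  0.01186856, -0.06464024]), 'width': 0.08749709706541565}
```

View pics/scene.png

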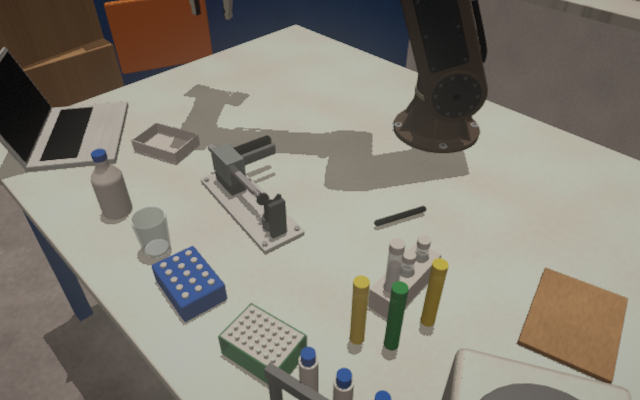

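View pics/top.png

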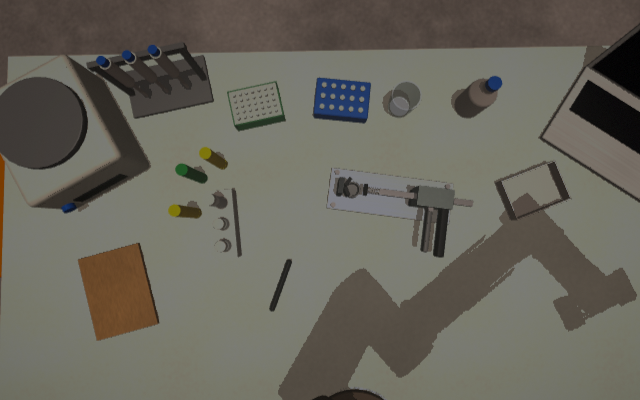

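The scene view shows the clear column at (395,265) in the rack with two vials at (408,262) and (424,247). Look-alikes are yellow at (360,310) and (434,293) and green at (396,317). In the top view the column cap is at about (217,200), the vials at (222,224) and (223,245), the cup at about (350,190), and the trigger and handle at (428,230) and (440,232). I choose the clear white-capped one and check it in a close crop.

```bash
python3 - <<'E'
from h import *
t=load('top');s=load('scene')
def crop(g,x,y,w,h,k): return cv2.resize(g['frame'][y:y+h,x:x+w],None,fx=k,fy=k,interpolation=cv2.INTER_CUBIC)
A=crop(t,150,140,100,120,3.6)[:300*4//3]; B=crop(t,322,160,160,108,2.7)
C=crop(s,340,220,120,135,2.0)
D=crop(s,195,125,120,125,2.0)
im=np.zeros((600,800,3),np.uint8)
im[:A.shape[0],:360]=A[:600]; im[:B.shape[0],362:362+B.shape[1]]=B
im[300:300+C.shape[0],362:362+240]=C[:300]; im[300:300+D.shape[0],560:800]=D[:300]
cv2.imwrite('pics/crop1.png',im)
W=cloud(t)
for n,(u,v) in dict(col=(217,200),v1=(222,224),v2=(223,245),rk=(213,235),base=(335,205),hnd=(440,240),trg=(427,240),hous=(435,197),table=(300,300)).items(): print(n,W[v-1:v+2,u-1:u+2].reshape(-1,3).mean(0).round(4))
E
```

```text
col [0.5657 0.2888 0.1334]
v1 [0.5151 0.2877 0.0952]
v2 [0.4689 0.2856 0.0956]
rk [0.4906 0.3198 0.0492]
base [0.5566 0.0336 0.014 ]
hnd [ 0.4699 -0.1958  0.0847]
trg [ 0.4704 -0.1672  0.0831]
hous [ 0.5651 -0.1832  0.1021]
table [ 0.3285  0.1229 -0.0017]
```

View pics/crop1.png

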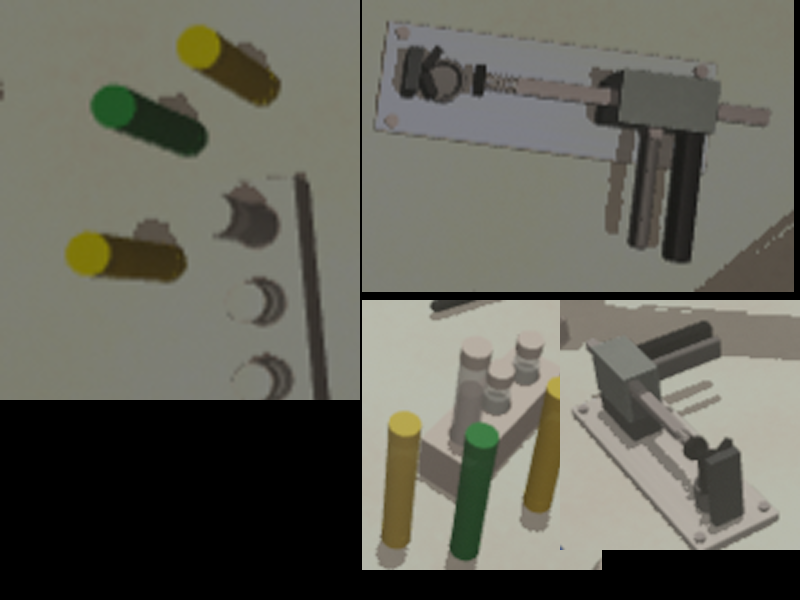

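The crop confirms the clear, white-capped column in the rack's end hole, away from the two vials. The rack runs roughly along world x, and the clamp's +y points to world +y. Next I fit poses from both depth views.

```bash
python3 - <<'E'
from h import *
t=load('top');s=load('scene')
for n,g in (('top',t),('scene',s)):
    W=cloud(g).reshape(-1,3); W=W[~np.isnan(W[:,0])]
    def box(x0,x1,y0,y1,z0,z1):
        m=(W[:,0]>x0)&(W[:,0]<x1)&(W[:,1]>y0)&(W[:,1]<y1)&(W[:,2]>z0)&(W[:,2]<z1); return W[m]
    def rect(P):
        r=cv2.minAreaRect((P[:,:2]*1000).astype(np.float32)); return np.round(r[0],1),np.round(r[1],1),round(r[2],1),len(P),P[:,2].mean().round(4)
    def circ(P):
        r=cv2.minEnclosingCircle((P[:,:2]*1000).astype(np.float32)); return np.round(r[0],1),round(r[1],1),len(P),np.median(P[:,2]).round(4),np.round(P.mean(0),4)
    def show(l,fn,*b):
        P=box(*b)
        print(n,l,fn(P) if len(P)>4 else len(P))
    show('table',rect,.2,.35,.1,.3,-.02,.02)
    show('rack',rect,.41,.62,.25,.34,.044,.055)
    show('coltop',circ,.53,.60,.25,.33,.153,.17)
    show('v1top',circ,.50,.54,.25,.33,.088,.105)
    show('v2top',circ,.44,.49,.25,.33,.088,.105)
    m=(W[:,0]>.5)&(W[:,0]<.72)&(W[:,1]>.25)&(W[:,1]<.45)&(W[:,2]>.11)
    Q=W[m]; lab=np.round(Q/[.03,.03,10]).astype(int)
    for k in np.unique(lab,axis=0): 
        q=Q[(lab==k).all(1)]
        if len(q)>25: print('  tall',q.mean(0).round(3),q.max(0).round(3),len(q))
    show('base',rect,.48,.64,-.22,.08,.008,.02)
    show('housing',rect,.52,.62,-.25,-.10,.097,.108)
    show('handle+trg',rect,.40,.54,-.24,-.12,.075,.092)
    show('Vtop',rect,.53,.62,.0,.07,.094,.106)
    show('cuprim',circ,.52,.62,-.02,.035,.036,.046)
E
```

```text
top table (array([275., 200.]), array([150., 200.]), 0.0, 5182, np.float64(0.0))
top rack (array([516.4, 297.3]), array([160.1,  55.3]), 4.6, 1140, np.float64(0.0497))
top coltop (array([566. , 301.4]), 13.5, 135, np.float64(0.1598), array([0.5659, 0.3007, 0.1598]))
top v1top (array([516.1, 296.8]), 12.4, 105, np.float64(0.0948), array([0.516 , 0.2964, 0.0947]))
top v2top (array([466.2, 292.7]), 12.6, 104, np.float64(0.0946), array([0.4664, 0.2922, 0.0945]))
  tall [0.543 0.366 0.14 ] [0.555 0.374 0.154] 125
  tall [0.544 0.38  0.15 ] [0.554 0.387 0.152] 54
  tall [0.566 0.298 0.152] [0.579 0.313 0.163] 182
  tall [0.629 0.356 0.143] [0.642 0.373 0.154] 196
  tall [0.661 0.305 0.142] [0.675 0.315 0.153] 145
  tall [0.664 0.318 0.149] [0.675 0.322 0.152] 34
top base (array([579.4, -84.7]), array([269. , 100.2]), 81.5, 3093, np.float64(0.012))
top housing (array([ 564.6, -183.8]), array([80.6, 44.2]), 81.3, 724, np.float64(0.1018))
top handle+trg (array([ 487.6, -186.6]), array([ 49.7, 107.9]), 81.4, 692, np.float64(0.0831))
top Vtop (array([594.6,  16.4]), array([26.6, 40.1]), 81.0, 1
[... 824 characters left out ...]
79 0.131] [0.56  0.384 0.15 ] 82
  tall [0.636 0.362 0.138] [0.645 0.373 0.153] 442
  tall [0.664 0.306 0.148] [0.675 0.315 0.152] 124
  tall [0.668 0.32  0.134] [0.675 0.323 0.152] 173
  tall [0.677 0.31  0.133] [0.679 0.315 0.152] 109
scene base (array([580.8, -83.1]), array([269.4, 101.4]), 81.3, 2143, np.float64(0.0117))
scene housing (array([ 565.8, -185.4]), array([85.2, 46.2]), 81.5, 434, np.float64(0.1011))
scene handle+trg (array([ 483.7, -185.5]), array([52.7, 96.6]), 80.5, 442, np.float64(0.0814))
scene Vtop (array([595.2,  17. ]), array([28.3, 43. ]), 84.0, 174, np.float64(0.0986))
scene cuprim (array([595.4,   7.3]), 28.5, 83, np.float64(0.0409), array([0.6017, 0.018 , 0.041 ]))
```

```bash
cat >> h.py <<'E'
def go(x,y,z,ang=81.3,cmd=None):
    """rows for grasp point at x,y,z (m), jaw direction ang (deg, world)"""
    s=get_state(); Rt=R.from_euler('xyz',s['ee_rot']).as_matrix()
    d=np.array([x,y,z])-(s['eef_pos']+0.159*Rt[:,2])
    cur=np.degrees(np.arctan2(Rt[1,1],Rt[0,1])); dt=(cur-ang+90)%180-90
    print('grasp',(s['eef_pos']+0.159*Rt[:,2]).round(4),'tilt',Rt[:,2].round(4),'jaw',round(cur,1))
    print('offset cm',(Rt.T@d*100).round(2),'turn',round(dt,1),'t',round(s['t'],2),'w',round(s['width'],4),'F',s['force'].round(1))
E
python3 - <<'E'
from h import *
go(.48,-.10,.25)
E
```

```text
grasp [ 0.2793 -0.6141  0.2449] tilt [-6.0e-04  1.1e-03 -1.0e+00] jaw 114.4
offset cm [-39.55  38.5   -0.46] turn 33.1 t 0.15 w 0.0875 F [ 0.8 -0.3  0.3]
```

Emit:
send_rows(motion=[{"offset": [-3.5, 3.5, 0], "turn": 5}, {"offset": [-7, 6.8, 0], "turn": 10}, {"offset": [-10.5, 10.2, 0], "turn": 15}, {"offset": [-14, 13.6, 0], "turn": 20}, {"offset": [-17.5, 17, 0], "turn": 25}, {"offset": [-21, 20.4, 0], "turn": 30}, {"offset": [-24.5, 23.8, 0], "turn": 33}, {"offset": [-28, 27.2, 0], "turn": 33}], hand=0.2)

```text
t: 0.95
eef_pos: [0.4218, -0.249, 0.4048]
ee_rot: [3.142, 0.0, 2.99]
force: [1.3, -0.8, 0.3]
width: 0.0523
```

```bash
python3 - <<'E'
from h import *
go(.48,-.10,.25)
E
```

```text
grasp [ 0.4219 -0.249   0.2458] tilt [ 4.e-04  0.e+00 -1.e+00] jaw 81.3
offset cm [-3.5  15.61 -0.42] turn 0.0 t 0.95 w 0.0523 F [ 1.3 -0.8  0.3]
```

Emit:
send_rows(motion=[{"offset": [-1, 4.5, 0], "turn": 0}, {"offset": [-2, 9, 0], "turn": 0}, {"offset": [-3, 13, 0], "turn": 0}, {"offset": [-3.5, 15.6, 0], "turn": 0}, {"offset": [-3.5, 15.6, 0], "turn": 0}])

```text
t: 1.45
eef_pos: [0.4804, -0.0993, 0.4045]
ee_rot: [3.141, 0.0, 2.996]
force: [0.4, -0.1, 0.1]
width: 0.0525
```

```bash
python3 - <<'E'
from h import *
w=snap('wrist'); cv2.imwrite('pics/w1.png',w['frame'])
W=cloud(w).reshape(-1,3); W=W[~np.isnan(W[:,0])]
def sel(a,b,zl,zh):
    return W[(W[:,2]>zl)&(W[:,2]<zh)&(W[:,0]>a[0])&(W[:,0]<a[1])&(W[:,1]>b[0])&(W[:,1]<b[1])]
for l,a,b,z in (('hous',(.52,.62),(-.25,-.1),(.097,.108)),('cup',(.565,.62),(-.035,.03),(.036,.046)),('V',(.53,.63),(0,.07),(.094,.106)),('h+t',(.4,.54),(-.25,-.12),(.075,.092)),('base',(.4,.7),(-.25,.1),(.008,.02))):
    P=sel(a,b,*z)
    if len(P)>5: print(l,len(P),[np.round(i,1) for i in cv2.minAreaRect((P[:,:2]*1000).astype(np.float32))],np.median(P[:,2]).round(4), P.mean(0).round(4))
go(.566,.301,.25)
E
```

```text
hous 228 [array([ 555.8, -151.4]), array([18. , 16.5]), np.float64(79.5)] 0.1017 [ 0.5552 -0.1505  0.1015]
cup 93 [array([577.3,   8.2]), array([42.8,  5.4]), np.float64(81.4)] 0.041 [0.5765 0.0053 0.0404]
h+t 2399 [array([ 488.3, -186.4]), array([ 48.4, 108.5]), np.float64(81.3)] 0.084 [ 0.4821 -0.1877  0.0834]
base 6292 [array([576.6, -99.8]), array([299.5,  98.9]), np.float64(81.5)] 0.0118 [ 0.5598 -0.0761  0.0119]
grasp [ 0.4798 -0.1004  0.2455] tilt [-3.e-04  1.e-04 -1.e+00] jaw 81.6
offset cm [-2.68 40.97 -0.45] turn 0.3 t 1.5 w 0.0523 F [-0.7 -0.1  0.7]
```

View pics/w1.png

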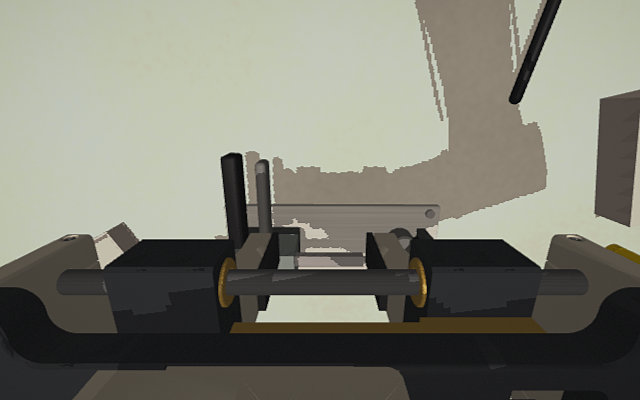

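The wrist view shows the handle at (233,195) and trigger at (263,195), and their depth fit agrees with the top view to about 1 mm. Now to the column.

Emit:
send_rows(motion=[{"offset": [-0.5, 5, 0], "turn": 0}, {"offset": [-0.8, 10, 0], "turn": 0}, {"offset": [-1.1, 15, 0], "turn": 0}, {"offset": [-1.4, 20, 0], "turn": 0}, {"offset": [-1.7, 25, 0], "turn": 0}, {"offset": [-2, 30, 0], "turn": 0}, {"offset": [-2.3, 35, 0], "turn": 0}, {"offset": [-2.7, 39, 0], "turn": 0}])

```text
t: 2.3
eef_pos: [0.5645, 0.2813, 0.4044]
ee_rot: [-3.141, -0.0, 2.992]
force: [0.9, -0.2, 0.3]
width: 0.0522
```

```bash
python3 - <<'E'
from h import *
go(.5665,.301,.22)
E
```

```text
grasp [0.5645 0.2813 0.2454] tilt [-2.e-04 -2.e-04 -1.e+00] jaw 81.4
offset cm [0.09 1.98 2.54] turn 0.1 t 2.3 w 0.0522 F [ 0.9 -0.2  0.3]
```

Emit:
send_rows(motion=[{"offset": [0.1, 1.5, 1], "turn": 0}, {"offset": [0.1, 2.0, 2.5], "turn": 0}, {"offset": [0.1, 2.0, 2.5], "turn": 0}])

```text
t: 2.6
eef_pos: [0.5655, 0.2987, 0.3763]
ee_rot: [-3.138, -0.004, 2.992]
force: [0.1, -0.8, -0.1]
width: 0.0526
```

```bash
python3 - <<'E'
from h import *
w=snap('wrist'); 
W=cloud(w).reshape(-1,3); W=W[~np.isnan(W[:,0])]
for z0,z1,a in ((.156,.165,(.54,.60)),(.07,.15,(.545,.59)),(.09,.1,(.5,.535)),(.09,.1,(.44,.485))):
    P=W[(W[:,2]>z0)&(W[:,2]<z1)&(W[:,0]>a[0])&(W[:,0]<a[1])&(W[:,1]>.27)&(W[:,1]<.33)]
    if len(P)>5: print(z0,len(P),np.round(cv2.minEnclosingCircle((P[:,:2]*1000).astype(np.float32))[0],1),P.min(0).round(4),P.max(0).round(4),np.median(P[:,2]))
cv2.imwrite('pics/w2.png',w['frame'])
go(.5665,.301,.12)
E
```

```text
0.156 942 [566.5 302. ] [0.5534 0.2891 0.156 ] [0.5796 0.3148 0.1616] 0.1598130744743244
0.07 625 [563.9 302.1] [0.5531 0.2896 0.07  ] [0.5655 0.3145 0.15  ] 0.1179120510734245
0.09 586 [516.4 297.7] [0.504  0.2855 0.0904] [0.5288 0.3102 0.0969] 0.09483083084097801
0.09 693 [466.7 293.5] [0.4546 0.2813 0.091 ] [0.4791 0.306  0.0972] 0.09482248977886631
grasp [0.5653 0.2979 0.2188] tilt [-0.0029 -0.0025 -1.    ] jaw 81.4
offset cm [-0.09  0.36  9.88] turn 0.1 t 2.65 w 0.0527 F [0.2 0.5 0.8]
```

View pics/w2.png

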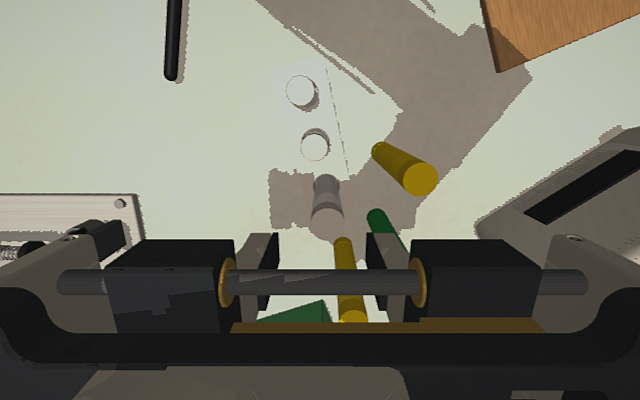

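Emit:
send_rows(motion=[{"offset": [0, 0, 3], "turn": 0}, {"offset": [0, 0, 3], "turn": 0}, {"offset": [0, 0, 3], "turn": 0}])

```text
t: 2.95
eef_pos: [0.5663, 0.2984, 0.3504]
ee_rot: [-3.141, -0.0, 2.991]
force: [-0.1, -0.1, 0.9]
width: 0.0527
```

```bash
python3 - <<'E'
from h import *
go(.5665,.3018,.12)
E
```

```text
grasp [0.5662 0.2983 0.1914] tilt [-2.e-04 -8.e-04 -1.e+00] jaw 81.4
offset cm [0.02 0.36 7.14] turn 0.1 t 2.95 w 0.0527 F [-0.1 -0.1  0.9]
```

Emit:
send_rows(motion=[{"offset": [0, 0.35, 1], "turn": 0}, {"offset": [0, 0.35, 3.5], "turn": 0}, {"offset": [0, 0.35, 6], "turn": 0}, {"offset": [0, 0.35, 7.1], "turn": 0}, {"offset": [0, 0.35, 7.1], "turn": 0}, {"offset": [0, 0.35, 7.1], "turn": 0}])

```text
t: 3.55
eef_pos: [0.5671, 0.3035, 0.2797]
ee_rot: [3.141, 0.001, 2.993]
force: [0.4, 0.8, 1.2]
width: 0.0528
```

Emit:
send_rows(motion=[{"offset": [0, 0, 0], "turn": 0}, {"offset": [0, 0, 0], "turn": 0}, {"offset": [0, 0, 0], "turn": 0}, {"offset": [0, 0, 0], "turn": 0}, {"offset": [0, 0, 0], "turn": 0}, {"offset": [0, 0, 0], "turn": 0}], hand=-1, squeeze=15)

```text
t: 4.15
eef_pos: [0.5667, 0.3032, 0.2791]
ee_rot: [3.141, 0.0, 2.993]
force: [-0.4, -0.7, 3.5]
width: 0.0255
```

```bash
python3 - <<'E'
from h import *
go(.5665,.3018,.26)
E
```

```text
grasp [0.5668 0.3033 0.1201] tilt [ 5.e-04  3.e-04 -1.e+00] jaw 81.5
offset cm [  0.    -0.15 -13.99] turn 0.2 t 4.15 w 0.0255 F [-0.4 -0.7  3.5]
```

Emit:
send_rows(motion=[{"offset": [0, 0, -1], "turn": 0}, {"offset": [0, 0, -3], "turn": 0}, {"offset": [0, 0, -6], "turn": 0}, {"offset": [0, 0, -9], "turn": 0}, {"offset": [0, 0, -12], "turn": 0}, {"offset": [0, 0, -13], "turn": 0}, {"offset": [0, 0, -13], "turn": 0}])

```text
t: 4.85
eef_pos: [0.5667, 0.3033, 0.4105]
ee_rot: [3.139, 0.002, 2.992]
force: [0.2, -0.3, -1.1]
width: 0.026
```

```bash
python3 - <<'E'
from h import *
go(.592,-.006,.25)
E
```

```text
grasp [0.5671 0.3036 0.2515] tilt [ 0.0022  0.0023 -1.    ] jaw 81.5
offset cm [ -7.07 -30.25   0.08] turn 0.2 t 4.85 w 0.026 F [ 0.2 -0.3 -1.1]
```

Emit:
send_rows(motion=[{"offset": [-1, -3, 0], "turn": 0}, {"offset": [-2, -7, 0], "turn": 0}, {"offset": [-3, -12, 0], "turn": 0}, {"offset": [-4, -17, 0], "turn": 0}, {"offset": [-5.5, -22, 0], "turn": 0}, {"offset": [-6.5, -26, 0], "turn": 0}, {"offset": [-7.1, -29, 0], "turn": 0}, {"offset": [-7.1, -30.2, 0], "turn": 0}])

```text
t: 5.65
eef_pos: [0.5915, -0.0087, 0.4066]
ee_rot: [-3.14, -0.003, 2.989]
force: [0.2, -0.4, -1.3]
width: 0.0258
```

Emit:
send_rows(motion=[{"offset": [0, 0, 0], "turn": 0}, {"offset": [0, 0, 1], "turn": 0}, {"offset": [0, 0, 3], "turn": 0}, {"offset": [0, 0, 5], "turn": 0}, {"offset": [0, 0, 5], "turn": 0}])

```text
t: 6.15
eef_pos: [0.5908, -0.0048, 0.3547]
ee_rot: [-3.14, -0.006, 2.993]
force: [-0.3, 0.2, -2.1]
width: 0.0257
```

```bash
python3 - <<'E'
from h import *
w=snap('wrist');t=snap('top');s=snap('scene')
go(.592,-.006,.15)
k=lambda g,x,y,w,h,m:cv2.resize(g['frame'][y:y+h,x:x+w],None,fx=m,fy=m,interpolation=cv2.INTER_CUBIC)
im=np.zeros((600,800,3),np.uint8)
im[:250,:400]=k(w,0,0,640,400,.625); im[:300,400:800]=k(s,210,110,160,120,2.5); im[300:600,:400]=k(t,310,130,160,120,2.5)
# wrist zoom of cup region
u,v=proj(w,np.array([.592,-.006,.042])); print(u,v)
cv2.imwrite('pics/m1.png',im)
for n,g in (('w',w),('s',s),('t',t)):
    W=cloud(g).reshape(-1,3); W=W[~np.isnan(W[:,0])]
    for l,a,b,z in (('cup',(.565,.62),(-.035,.03),(.038,.045)),('col lo',(.56,.63),(-.04,.03),(.063,.10)),('col hi',(.56,.63),(-.04,.03),(.10,.13))):
        P=W[(W[:,0]>a[0])&(W[:,0]<a[1])&(W[:,1]>b[0])&(W[:,1]<b[1])&(W[:,2]>z[0])&(W[:,2]<z[1])]
        if len(P)>5: print(n,l,len(P),np.round(np.array(cv2.minAreaRect((P[:,:2]*1000).astype(np.float32))[:2]),1).tolist(),P.min(0).round(4),P.max(0).round(4))
E
```

```text
grasp [ 0.5923 -0.0052  0.2   ] tilt [ 3.e-04 -3.e-04 -1.e+00] jaw 81.5
offset cm [ 0.02 -0.09  5.  ] turn 0.2 t 6.3 w 0.0258 F [ 0.6 -0.6 -0.4]
321.02591319101157 191.29941638665684
w cup 163 [[582.1, 1.7], [21.3, 56.0]] [ 0.5732 -0.0245  0.0381] [0.5984 0.0298 0.0444]
w col lo 1309 [[589.2, -4.7], [72.0, 37.7]] [ 0.5732 -0.04    0.063 ] [0.6142 0.0299 0.1   ]
w col hi 610 [[592.2, 6.0], [47.7, 36.7]] [ 0.5744 -0.0169  0.1   ] [0.6138 0.03   0.1299]
s cup 60 [[604.6, 7.1], [30.6, 54.8]] [ 0.5825 -0.0231  0.038 ] [0.6157 0.0299 0.045 ]
s col lo 415 [[591.3, -1.1], [70.4, 41.9]] [ 0.5728 -0.0393  0.0631] [0.616  0.0299 0.1   ]
s col hi 182 [[595.1, 8.7], [43.6, 35.2]] [ 0.5766 -0.0145  0.1   ] [0.6154 0.0299 0.1299]
```

View pics/m1.png

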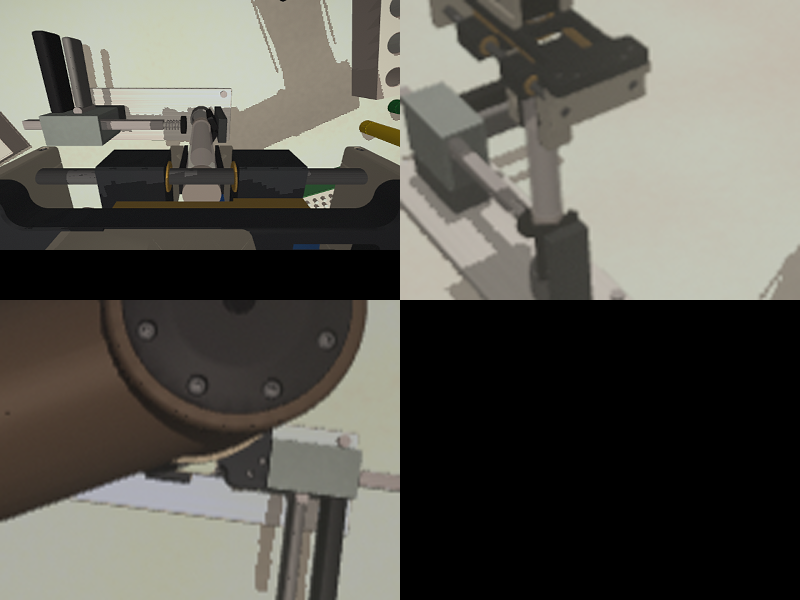

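The column hangs over the cup, with its foot about 90 mm up (left panel (205,130) and right panel (545,185)). I'll fit the column and cup circles precisely before lowering.

```bash
python3 - <<'E'
from h import *
from scipy.optimize import least_squares
w=load('wrist');s=load('scene')
o=np.array([.5769,-.1049]); ex=np.array([.9885,-.151]); ey=np.array([.151,.9885])
for n,g in (('w',w),('s',s)):
    W=cloud(g).reshape(-1,3); W=W[~np.isnan(W[:,0])]
    def fit(P,r):
        q=least_squares(lambda c:np.hypot(P[:,0]-c[0],P[:,1]-c[1])-r,[.592,-.006],loss='soft_l1',f_scale=.001); return q.x.round(4),len(P),np.sqrt(np.mean(q.fun**2)).round(5)
    D=np.hypot(W[:,0]-.592,W[:,1]+.006)
    for z in ((.105,.12),(.12,.14),(.14,.165)):
        P=W[(W[:,2]>z[0])&(W[:,2]<z[1])&(D<.022)]
        if len(P)>8: print(n,'col',z,fit(P,.013))
    cy=(W[:,:2]-o)@ey
    P=W[(W[:,2]>.02)&(W[:,2]<.038)&(D<.026)&(cy<.108)]   # cup outer wall
    if len(P)>8: print(n,'cupwall',fit(P,.019),P.min(0).round(4))
    P=W[(W[:,2]>.0395)&(W[:,2]<.0435)&(D<.024)&(cy<.104)]
    if len(P)>8: print(n,'rim',fit(P,.01725))
    P=W[(W[:,2]>.0975)&(W[:,2]<.1025)&(cy>.09)&(cy<.145)&(abs((W[:,:2]-o)@ex)<.035)]
    if len(P)>8: q=(P[:,:2]-o)@np.stack([ex,ey],1)*1000; print(n,'V',len(P),q.min(0).round(1),q.max(0).round(1))
E
```

```text
w col (0.105, 0.12) (array([ 0.5894, -0.0051]), 146, np.float64(0.00017))
w col (0.12, 0.14) (array([ 0.5896, -0.005 ]), 249, np.float64(0.00017))
w col (0.14, 0.165) (array([ 0.5897, -0.0048]), 436, np.float64(0.0002))
w cupwall (array([ 0.5923, -0.005 ]), 83, np.float64(0.00108)) [ 0.5731 -0.0238  0.0202]
w rim (array([ 0.5921, -0.0058]), 122, np.float64(0.00106))
w V 916 [-20.7  90. ] [ 17.2 136.2]
s col (0.105, 0.12) (array([ 0.5909, -0.0066]), 70, np.float64(0.00117))
s col (0.12, 0.14) (array([ 0.5912, -0.0065]), 98, np.float64(0.00133))
s col (0.14, 0.165) (array([ 0.5912, -0.0064]), 131, np.float64(0.00101))
s cupwall (array([ 0.5916, -0.0045]), 30, np.float64(0.00093)) [ 0.5975 -0.0217  0.0206]
s rim (array([ 0.5927, -0.0054]), 12, np.float64(0.00101))
s V 168 [-21.4  97.9] [ 19.2 136.8]
```

```bash
cat > fit.py <<'E'
from h import *
from scipy.optimize import least_squares
def fitc(W,zr,r,c0=(.592,-.006),R=.022):
    D=np.hypot(W[:,0]-c0[0],W[:,1]-c0[1]); P=W[(W[:,2]>zr[0])&(W[:,2]<zr[1])&(D<R)]
    if len(P)<8: return None
    q=least_squares(lambda c:np.hypot(P[:,0]-c[0],P[:,1]-c[1])-r,c0,loss='soft_l1',f_scale=.001); return q.x.round(4),len(P)
def cl(n):
    W=cloud(snap(n)).reshape(-1,3); return W[~np.isnan(W[:,0])]
E
python3 - <<'E'
from fit import *
for n in ('wrist','scene'):
    W=cl(n); print(n,[fitc(W,z,.013) for z in ((.105,.12),(.12,.14),(.14,.165))])
go(.592,-.006,.15)
E
```

```text
wrist [(array([ 0.5925, -0.0053]), 145), (array([ 0.5925, -0.0052]), 236), (array([ 0.5925, -0.0051]), 403)]
scene [(array([ 0.5916, -0.007 ]), 73), (array([ 0.5924, -0.0069]), 97), (array([ 0.592 , -0.0067]), 136)]
grasp [ 0.5926 -0.0054  0.2006] tilt [ 1.6e-03  2.0e-04 -1.0e+00] jaw 81.5
offset cm [ 0.06 -0.07  5.06] turn 0.2 t 6.4 w 0.0259 F [-0.4 -0.4 -1.1]
```

Column and cup agree to about 0.5 mm in the wrist view. Lowering now.

Emit:
send_rows(motion=[{"offset": [0, 0, 1], "turn": 0}, {"offset": [0, 0, 2.5], "turn": 0}, {"offset": [0, 0, 4], "turn": 0}, {"offset": [0, 0, 4.5], "turn": 0}, {"offset": [0, 0, 5], "turn": 0}, {"offset": [0, 0, 5.5], "turn": 0}, {"offset": [0, 0, 5.8], "turn": 0}, {"offset": [0, 0, 5.8], "turn": 0}])

```text
t: 7.2
eef_pos: [0.592, -0.006, 0.3005]
ee_rot: [-3.142, -0.0, 2.992]
force: [-0.2, -0.1, -1.9]
width: 0.0255
```

Emit:
send_rows(motion=[{"offset": [0, 0, 0.4], "turn": 0}, {"offset": [0, 0, 0.8], "turn": 0}, {"offset": [0, 0, 1.2], "turn": 0}, {"offset": [0, 0, 1.4], "turn": 0}, {"offset": [0, 0, 1.4], "turn": 0}])

```text
t: 7.7
eef_pos: [0.5919, -0.006, 0.2862]
ee_rot: [-3.141, -0.001, 2.992]
force: [0.1, -0.4, -1.3]
width: 0.0254
```

```bash
python3 - <<'E'
from fit import *
W=cl('wrist'); print([fitc(W,z,.013) for z in ((.05,.062),(.06,.09),(.09,.105))])
go(.592,-.006,.126)
E
```

```text
[(array([ 0.5917, -0.0056]), 145), (array([ 0.5918, -0.0052]), 521), (array([ 0.5906, -0.0015]), 549)]
grasp [ 0.5919 -0.0061  0.1275] tilt [-4.e-04 -2.e-04 -1.e+00] jaw 81.5
offset cm [-0.01  0.01  0.15] turn 0.2 t 7.75 w 0.0255 F [-0.5  0.2 -0.3]
```

No forces, and the column is inside the cup. Feeling for the floor.

Emit:
send_rows(motion=[{"offset": [0, 0, 0.1], "turn": 0}, {"offset": [0, 0, 0.1], "turn": 0}, {"offset": [0, 0, 0.2], "turn": 0}, {"offset": [0, 0, 0.2], "turn": 0}])

```text
t: 8.15
eef_pos: [0.5921, -0.006, 0.2851]
ee_rot: [3.142, 0.001, 2.993]
force: [-1.1, -0.7, 1.7]
width: 0.0253
```

```bash
python3 - <<'E'
from fit import *
go(.592,-.006,.126)
W=cl('wrist'); W=W[np.hypot(W[:,0]-.592,W[:,1]+.006)<.016]; W=W[(W[:,2]>.135)&(W[:,2]<.18)]; print(len(W),np.percentile(W[:,2],[5,50,95]) if len(W) else '')
E
```

```text
grasp [ 0.5923 -0.006   0.1261] tilt [ 7.e-04 -0.e+00 -1.e+00] jaw 81.5
offset cm [0.03 0.   0.01] turn 0.2 t 8.15 w 0.0253 F [-1.1 -0.7  1.7]
2500 [0.13743756 0.16545527 0.16660532]
```

Emit:
send_rows(motion=[{"offset": [0, 0, 0.05], "turn": 0}, {"offset": [0, 0, 0.05], "turn": 0}, {"offset": [0, 0, 0.05], "turn": 0}, {"offset": [0, 0, 0.05], "turn": 0}, {"offset": [0, 0, 0.05], "turn": 0}], hand=0.1)

```text
t: 8.7
eef_pos: [0.592, -0.006, 0.2841]
ee_rot: [-3.142, -0.0, 2.992]
force: [0.1, -0.0, 1.3]
width: 0.0478
```

Emit:
send_rows(motion=[{"offset": [0, 0, -1], "turn": 0}, {"offset": [0, 0, -3], "turn": 0}, {"offset": [0, 0, -6], "turn": 0}, {"offset": [0, 0, -9], "turn": 0}, {"offset": [0, 0, -11], "turn": 0}, {"offset": [0, 0, -11], "turn": 0}])

```text
t: 9.3
eef_pos: [0.5927, -0.006, 0.3986]
ee_rot: [3.14, 0.006, 2.993]
force: [0.9, -1.0, -0.4]
width: 0.0482
```

```bash
python3 - <<'E'
from fit import *
for n in ('wrist','scene'):
    W=cl(n); print(n,[fitc(W,z,.013) for z in ((.05,.062),(.11,.13),(.13,.16))]); 
    T=W[(np.hypot(W[:,0]-.592,W[:,1]+.006)<.016)&(W[:,2]>.16)&(W[:,2]<.18)]; print(len(T),np.median(T[:,2]))
go(.4728,-.1902,.22)
E
```

```text
wrist [(array([ 0.5921, -0.0052]), 48), (array([ 0.5923, -0.0063]), 132), (array([ 0.5922, -0.0062]), 256)]
849 0.16578404638194555
scene [None, (array([ 0.5916, -0.0079]), 102), (array([ 0.5915, -0.0077]), 153)]
114 0.16505120875469415
grasp [ 0.592  -0.0059  0.2361] tilt [ 1.4e-03  7.0e-04 -1.0e+00] jaw 81.4
offset cm [  9.05 -20.     1.58] turn 0.1 t 9.4 w 0.0483 F [-0.6  0.3 -0.9]
```

The column stands free and upright (top z 0.166, meaning its foot is on the cup floor). Now to the trigger.

Emit:
send_rows(motion=[{"offset": [2, -4, 0], "turn": 0}, {"offset": [4, -8.5, 0], "turn": 0}, {"offset": [6, -13, 0], "turn": 0}, {"offset": [8, -17.5, 0], "turn": 0}, {"offset": [9.05, -20, 0], "turn": 0}, {"offset": [9.05, -20, 3], "turn": 0}, {"offset": [9.05, -20, 7], "turn": 0}, {"offset": [9.05, -20, 7], "turn": 0}], hand=0.52)

```text
t: 10.2
eef_pos: [0.4702, -0.1904, 0.3193]
ee_rot: [3.141, -0.01, 2.99]
force: [-0.3, -1.1, -0.9]
width: 0.0666
```

```bash
python3 - <<'E'
from fit import *
W=cl('wrist')
o=np.array([.5769,-.1049]); E=np.stack([[.9885,-.151],[.151,.9885]],1)
q=(W[:,:2]-o)@E*1000
for x0,x1 in ((-130,-110),(-110,-90),(-90,-70),(-70,-50)):
    m=(q[:,0]>x0)&(q[:,0]<x1)&(q[:,1]>-125)&(q[:,1]<-60)&(W[:,2]>.078)&(W[:,2]<.092)
    y=q[m,1]; h,_=np.histogram(y,np.arange(-125,-60,5)); print(x0,m.sum(),y.min().round(1) if m.any() else '',y.max().round(1) if m.any() else '',h)
go(.4727,-.1906,.07)
E
```

```text
-130 796 -117.9 -70.6 [  0  71 178 158 157   0   0   0  40 103  89   0]
-110 893 -118.0 -69.8 [  0  89 145 143 164   0   0   0  65 152 134   1]
-90 826 -117.6 -69.9 [  0  66 137 135 157   0   0   0  64 139 126   2]
-70 768 -117.9 -70.0 [  0  71 128 131 136   0   0   0  54 130 118   0]
grasp [ 0.4706 -0.1904  0.1631] tilt [-6.4e-03  2.0e-04 -1.0e+00] jaw 81.4
offset cm [-0.27  0.02  9.31] turn 0.1 t 10.25 w 0.0668 F [1.3 0.3 0.5]
```

Emit:
send_rows(motion=[{"offset": [-0.1, 0, 2], "turn": 0}, {"offset": [-0.1, 0, 5], "turn": 0}, {"offset": [-0.1, 0, 7.5], "turn": 0}, {"offset": [-0.1, 0, 9], "turn": 0}, {"offset": [-0.1, 0, 9.3], "turn": 0}, {"offset": [-0.1, 0, 9.3], "turn": 0}, {"offset": [-0.1, 0, 9.3], "turn": 0}])

```text
t: 10.95
eef_pos: [0.4746, -0.1904, 0.2326]
ee_rot: [-3.142, 0.002, 2.993]
force: [-0.2, -0.2, 0.7]
width: 0.0664
```

```bash
python3 - <<'E'
from fit import *
go(.4727,-.1906,.07)
E
```

```text
grasp [ 0.4749 -0.1905  0.0736] tilt [ 2.e-03 -3.e-04 -1.e+00] jaw 81.5
offset cm [ 0.22 -0.04  0.36] turn 0.2 t 10.95 w 0.0664 F [-0.2 -0.2  0.7]
```

```bash
cat >> fit.py <<'E'
def meas(names=('top','scene','wrist')):
    o=np.array([.5769,-.1049]); E=np.stack([[.9885,-.151],[.151,.9885]],1)
    for n in names:
        W=cl(n); q=np.c_[(W[:,:2]-o)@E,W[:,2]]*1000
        x,y,z=q.T
        d=q[(abs(x)<13)&(z>77.5)&(z<87)&(y>45)&(y<85.5)]
        tl=q[(abs(x)<8)&(z>62)&(z<80)&(y<-122)&(y>-200)]
        c=fitc(W,(.11,.16),.013); cc=(c[0]-o)@E*1000 if c else None
        tr=q[(x<-50)&(x>-128)&(y>-95)&(y<-60)&(z>80)&(z<90)]
        print(n,'disc',len(d),np.percentile(d[:,1],[2,50,98]).round(1) if len(d)>3 else '','tail',len(tl),tl[:,1].min().round(1) if len(tl) else '','col',np.round(cc,1) if c else '','blade outer',[ (i,tr[abs(tr[:,0]-i)<5,1].max().round(1)) for i in (-120,-110,-100,-75,-65,-55) if (abs(tr[:,0]-i)<5).any()])
E
python3 - <<'E'
from fit import *
meas()
s=load('scene')
cv2.imwrite('pics/s3.png',cv2.resize(s['frame'][130:260,200:330],None,fx=4.5,fy=4.5,interpolation=cv2.INTER_CUBIC))
E
```

```text
top disc 46 [47.7 72.  76.5] tail 126 -172.0 col [-0.4 99.4] blade outer []
scene disc 21 [68.7 73.9 76.9] tail 24 -176.5 col [-0.2 98.4] blade outer [(-75, np.float64(-70.8)), (-65, np.float64(-67.3)), (-55, np.float64(-68.5))]
wrist disc 0  tail 0  col  blade outer [(-120, np.float64(-69.9)), (-110, np.float64(-69.7)), (-100, np.float64(-60.0)), (-75, np.float64(-66.2)), (-65, np.float64(-69.9)), (-55, np.float64(-69.9))]
```

View pics/s3.png

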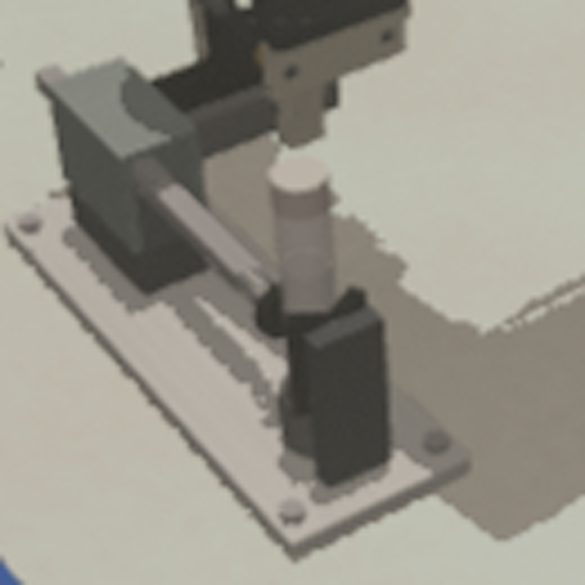

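The scene crop shows the column upright in the cup with the gripper around the trigger and handle. The disc at crop (275,310) is still short of the column (face ≈ 76.7 mm, column front ≈ 86 mm), so I expect contact around pump 2 to 3. First pump:

Emit:
send_rows(motion=[{"offset": [0.2, 0, 0.3], "turn": 0}, {"offset": [0.2, 0, 0.3], "turn": 0}, {"offset": [0.2, 0, 0.3], "turn": 0}, {"offset": [0.2, 0, 0.3], "turn": 0}, {"offset": [0.2, 0, 0.3], "turn": 0}, {"offset": [0.2, 0, 0.3], "turn": 0}, {"offset": [0.2, 0, 0.3], "turn": 0}, {"offset": [0.2, 0, 0.3], "turn": 0}], hand=-1, squeeze=28)

```text
t: 11.9
eef_pos: [0.4714, -0.1908, 0.2281]
ee_rot: [-3.141, -0.001, 2.992]
force: [-0.7, -5.7, -1.4]
width: 0.0341
```

```bash
python3 - <<'E'
from fit import *
go(.4727,-.1906,.07)
meas()
E
```

```text
grasp [ 0.4713 -0.1909  0.0691] tilt [-7.e-04 -7.e-04 -1.e+00] jaw 81.4
offset cm [-0.13  0.05 -0.09] turn 0.1 t 11.9 w 0.0341 F [-0.7 -5.7 -1.4]
top disc 35 [50.5 77.1 82.9] tail 105 -166.6 col [-0.4 99.3] blade outer []
scene disc 17 [57.5 79.2 83.9] tail 16 -167.5 col [-0.1 98.4] blade outer [(-75, np.float64(-70.8)), (-65, np.float64(-78.5)), (-55, np.float64(-76.1))]
wrist disc 0  tail 0  col  blade outer [(-120, np.float64(-90.7)), (-110, np.float64(-88.5)), (-100, np.float64(-71.0)), (-75, np.float64(-81.5)), (-65, np.float64(-78.8))]
```

Full squeeze: width is 34.1 mm and the bar advanced about 5 mm. Release fully, check, then second pump.

Emit:
send_rows(motion=[{"offset": [0, 0, 0], "turn": 0}, {"offset": [0, 0, 0], "turn": 0}, {"offset": [0, 0, 0], "turn": 0}, {"offset": [0, 0, 0], "turn": 0}, {"offset": [0, 0, 0], "turn": 0}, {"offset": [0, 0, 0], "turn": 0}, {"offset": [0, 0, 0], "turn": 0}, {"offset": [0, 0, 0], "turn": 0}], hand=0.52)

```text
t: 12.85
eef_pos: [0.4718, -0.1903, 0.2282]
ee_rot: [-3.142, 0.0, 2.992]
force: [0.2, 0.3, 1.0]
width: 0.0668
```

```bash
python3 - <<'E'
from fit import *
go(.4727,-.1906,.07)
meas()
E
```

```text
grasp [ 0.4719 -0.1903  0.0692] tilt [ 2.e-04 -1.e-04 -1.e+00] jaw 81.5
offset cm [-0.09 -0.02 -0.08] turn 0.2 t 12.85 w 0.0668 F [0.2 0.3 1. ]
top disc 34 [55.9 77.7 82.6] tail 108 -167.1 col [-0.3 99.4] blade outer []
scene disc 18 [50.2 77.8 83.5] tail 16 -167.0 col [-0.2 98.3] blade outer [(-75, np.float64(-69.3)), (-65, np.float64(-70.2)), (-55, np.float64(-67.0))]
wrist disc 0  tail 0  col  blade outer [(-120, np.float64(-70.1)), (-110, np.float64(-69.8)), (-100, np.float64(-60.0)), (-75, np.float64(-69.8)), (-65, np.float64(-69.9))]
```

Emit:
send_rows(motion=[{"offset": [0, 0, 0], "turn": 0}, {"offset": [0, 0, 0], "turn": 0}, {"offset": [0, 0, 0], "turn": 0}, {"offset": [0, 0, 0], "turn": 0}, {"offset": [0, 0, 0], "turn": 0}, {"offset": [0, 0, 0], "turn": 0}, {"offset": [0, 0, 0], "turn": 0}, {"offset": [0, 0, 0], "turn": 0}], hand=-1)

```text
t: 13.8
eef_pos: [0.4716, -0.1908, 0.228]
ee_rot: [-3.141, -0.0, 2.992]
force: [0.1, -5.9, -2.9]
width: 0.0342
```

```bash
python3 - <<'E'
from fit import *
go(.4727,-.1906,.07)
meas()
E
```

```text
grasp [ 0.4715 -0.1909  0.069 ] tilt [-6.e-04 -8.e-04 -1.e+00] jaw 81.4
offset cm [-0.12  0.05 -0.1 ] turn 0.1 t 13.8 w 0.0342 F [ 0.1 -5.9 -2.9]
top disc 31 [51.  81.5 85.2] tail 92 -161.5 col [ -0.3 103.3] blade outer []
scene disc 12 [59.8 81.9 85.1] tail 6 -164.2 col [ -0.3 102.7] blade outer [(-75, np.float64(-81.1)), (-65, np.float64(-80.2)), (-55, np.float64(-75.1))]
wrist disc 0  tail 0  col  blade outer [(-120, np.float64(-90.7)), (-110, np.float64(-88.5)), (-100, np.float64(-70.9)), (-75, np.float64(-81.4)), (-65, np.float64(-78.7))]
```

Pump 2 made contact: the column top moved about 4 mm towards the V block. I'll check its tilt.

```bash
cat >> fit.py <<'E'
def tilt():
    o=np.array([.5769,-.1049]); E=np.stack([[.9885,-.151],[.151,.9885]],1)
    for n in ('scene','top'):
        W=cl(n)
        for z in ((.103,.118),(.118,.132),(.132,.146),(.146,.160),(.162,.169)):
            c=fitc(W,z,.013 if z[0]<.162 else .0,c0=(.5925,-.003)) if z[0]<.162 else None
            if c: print(n,z,((c[0]-o)@E*1000).round(1),c[1])
        T=W[(np.hypot(W[:,0]-.5925,W[:,1]+.003)<.018)&(W[:,2]>.160)&(W[:,2]<.172)]
        (cx,cy),r=cv2.minEnclosingCircle((T[:,:2]*1000).astype(np.float32))
        A=np.c_[T,np.ones(len(T))]; k=np.linalg.lstsq(np.c_[(T[:,:2]-o)@E,np.ones(len(T))],T[:,2],rcond=None)[0]
        print(n,'top',((np.array([cx,cy])/1000-o)@E*1000).round(1),round(r,1),'z',np.median(T[:,2]).round(4),'slope deg',np.degrees(k[:2]).round(1),len(T))
E
python3 - <<'E'
from fit import *
tilt()
E
```

```text
scene (0.103, 0.118) [-1.000e-01  1.017e+02] 78
scene (0.118, 0.132) [ -0.3 101.9] 64
scene (0.132, 0.146) [1.000e-01 1.029e+02] 67
scene (0.146, 0.16) [1.000e-01 1.033e+02] 76
scene top [  0.4 104.3] 14.5 z 0.1653 slope deg [-2.9 -6.9] 112
top (0.103, 0.118) [-1.000e-01  1.039e+02] 8
top (0.118, 0.132) [ -0.4 103.1] 11
top (0.146, 0.16) [ -0.6 104.3] 8
top top [ -0.5 104.5] 12.9 z 0.1662 slope deg [-1.1 -2.2] 128
```

The column leans about 2° because its foot hasn't slid yet. The disc pushes below the V block's top edge, so the next pump should square it up. Pump 3:

Emit:
send_rows(motion=[{"offset": [0, 0, 0], "turn": 0}, {"offset": [0, 0, 0], "turn": 0}, {"offset": [0, 0, 0], "turn": 0}, {"offset": [0, 0, 0], "turn": 0}, {"offset": [0, 0, 0], "turn": 0}, {"offset": [0, 0, 0], "turn": 0}, {"offset": [0, 0, 0], "turn": 0}, {"offset": [0, 0, 0], "turn": 0}], hand=0.52)

```text
t: 14.85
eef_pos: [0.4718, -0.1902, 0.2282]
ee_rot: [-3.142, 0.0, 2.992]
force: [-0.1, 0.7, -0.8]
width: 0.0666
```

```bash
python3 - <<'E'
from fit import *
meas(('wrist','top')); tilt()
E
```

```text
wrist disc 0  tail 0  col  blade outer [(-120, np.float64(-70.3)), (-110, np.float64(-69.9)), (-100, np.float64(-60.0)), (-75, np.float64(-69.8)), (-65, np.float64(-69.8))]
top disc 30 [50.  81.5 85.1] tail 92 -161.2 col [ -0.4 103.3] blade outer []
scene (0.103, 0.118) [-1.000e-01  1.015e+02] 76
scene (0.118, 0.132) [ -0.2 102.2] 66
scene (0.132, 0.146) [  0.2 102.9] 72
scene (0.146, 0.16) [1.000e-01 1.034e+02] 70
scene top [ -0.5 105.4] 15.1 z 0.1652 slope deg [-0.9 -5.2] 113
top (0.103, 0.118) [ -0.4 103.7] 8
top (0.118, 0.132) [ -0.2 103.2] 10
top (0.146, 0.16) [ -0.4 104.1] 8
top top [ -0.4 104.6] 13.0 z 0.1664 slope deg [-0.1 -1.8] 127
```

Emit:
send_rows(motion=[{"offset": [0, 0, 0], "turn": 0}, {"offset": [0, 0, 0], "turn": 0}, {"offset": [0, 0, 0], "turn": 0}, {"offset": [0, 0, 0], "turn": 0}, {"offset": [0, 0, 0], "turn": 0}, {"offset": [0, 0, 0], "turn": 0}, {"offset": [0, 0, 0], "turn": 0}, {"offset": [0, 0, 0], "turn": 0}], hand=-1)

```text
t: 15.85
eef_pos: [0.4716, -0.1908, 0.228]
ee_rot: [-3.141, -0.0, 2.992]
force: [0.0, -5.8, -2.8]
width: 0.0342
```

```bash
python3 - <<'E'
from fit import *
go(.4727,-.1906,.07)
meas(); tilt()
s=load('scene');t=load('top')
k=lambda g,x,y,w,h,m:cv2.resize(g['frame'][y:y+h,x:x+w],None,fx=m,fy=m,interpolation=cv2.INTER_CUBIC)
cv2.imwrite('pics/m3.png',np.hstack([k(s,230,150,80,100,5),k(t,320,150,80,100,5)]))
E
```

```text
grasp [ 0.4715 -0.1909  0.069 ] tilt [-6.e-04 -7.e-04 -1.e+00] jaw 81.4
offset cm [-0.12  0.05 -0.1 ] turn 0.1 t 15.85 w 0.0342 F [ 0.  -5.8 -2.8]
top disc 21 [56.5 81.6 85. ] tail 79 -156.8 col [ -0.2 102.7] blade outer []
scene disc 7 [64.1 82.3 85.2] tail 0  col [ -0.  102.2] blade outer [(-75, np.float64(-80.1)), (-65, np.float64(-80.6)), (-55, np.float64(-76.9))]
wrist disc 0  tail 0  col  blade outer [(-120, np.float64(-90.6)), (-110, np.float64(-88.4)), (-100, np.float64(-71.1)), (-75, np.float64(-81.4)), (-65, np.float64(-78.7))]
scene (0.103, 0.118) [1.000e-01 1.016e+02] 70
scene (0.118, 0.132) [1.000e-01 1.016e+02] 70
scene (0.132, 0.146) [1.000e-01 1.016e+02] 70
scene (0.146, 0.16) [  0.3 102.6] 74
scene top [ -0.  103.5] 15.2 z 0.1652 slope deg [-2.8 -5. ] 115
top (0.103, 0.118) [  0.  103.2] 11
top (0.118, 0.132) [ -0.2 102.5] 11
top (0.146, 0.16) [ -0.4 103. ] 9
top top [ -0.3 103.5] 13.1 z 0.166 slope deg [ 0.4 -2.1] 130
```

View pics/m3.png

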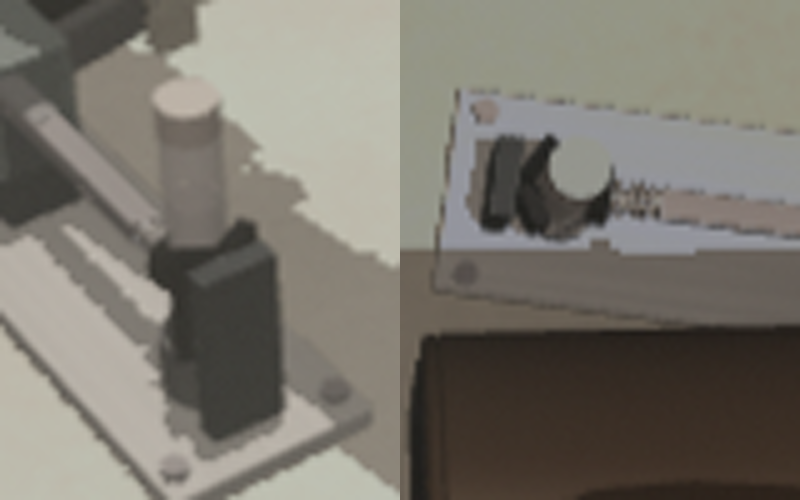

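Pump 3: the bar has advanced about 15 mm in total and the column is seated against the V block. By estimate the spring is pushed in only about 3 mm. One more pump (about 8 mm, 6 N) is within the allowance and makes it clear.

Emit:
send_rows(motion=[{"offset": [0, 0, 0], "turn": 0}, {"offset": [0, 0, 0], "turn": 0}, {"offset": [0, 0, 0], "turn": 0}, {"offset": [0, 0, 0], "turn": 0}, {"offset": [0, 0, 0], "turn": 0}, {"offset": [0, 0, 0], "turn": 0}, {"offset": [0, 0, 0], "turn": 0}, {"offset": [0, 0, 0], "turn": 0}], hand=0.52)

```text
t: 16.9
eef_pos: [0.4719, -0.1903, 0.2282]
ee_rot: [-3.142, 0.0, 2.992]
force: [0.4, -0.3, -0.0]
width: 0.0668
```

```bash
python3 - <<'E'
from fit import *
meas(('wrist','top'))
E
```

```text
wrist disc 0  tail 0  col  blade outer [(-120, np.float64(-70.1)), (-110, np.float64(-69.9)), (-100, np.float64(-60.0)), (-75, np.float64(-69.8)), (-65, np.float64(-69.8))]
top disc 27 [52.8 81.5 84.9] tail 79 -156.2 col [ -0.3 102.7] blade outer []
```

Emit:
send_rows(motion=[{"offset": [0, 0, 0], "turn": 0}, {"offset": [0, 0, 0], "turn": 0}, {"offset": [0, 0, 0], "turn": 0}, {"offset": [0, 0, 0], "turn": 0}, {"offset": [0, 0, 0], "turn": 0}, {"offset": [0, 0, 0], "turn": 0}, {"offset": [0, 0, 0], "turn": 0}, {"offset": [0, 0, 0], "turn": 0}], hand=-1)

```text
t: 17.8
eef_pos: [0.4716, -0.1908, 0.228]
ee_rot: [-3.141, -0.0, 2.992]
force: [-0.5, -5.3, -2.0]
width: 0.0341
```

```bash
python3 - <<'E'
from fit import *
go(.4727,-.1906,.07)
meas(); tilt()
s=load('scene');t=load('top')
for n in ('top','scene'):
    W=cloud(load(n)).reshape(-1,3); W=W[~np.isnan(W[:,0])]
    for nm,c in (('v1',(.5164,.297)),('v2',(.4665,.293))): T=W[(np.hypot(W[:,0]-c[0],W[:,1]-c[1])<.016)&(W[:,2]>.088)]; print(n,nm,len(T),T.mean(0).round(4) if len(T) else '')
k=lambda g,x,y,w,h,m:cv2.resize(g['frame'][y:y+h,x:x+w],None,fx=m,fy=m,interpolation=cv2.INTER_CUBIC)
cv2.imwrite('pics/m4.png',np.hstack([k(s,230,150,80,100,5),k(t,320,150,80,100,5)]))
E
```

```text
grasp [ 0.4715 -0.1909  0.069 ] tilt [-5.e-04 -7.e-04 -1.e+00] jaw 81.4
offset cm [-0.11  0.05 -0.1 ] turn 0.1 t 17.8 w 0.0341 F [-0.5 -5.3 -2. ]
top disc 18 [58.9 82.6 85.2] tail 66 -151.8 col [ -0.2 102.8] blade outer []
scene disc 5 [74.5 82.3 83.2] tail 0  col [  0.  101.9] blade outer [(-75, np.float64(-76.4)), (-65, np.float64(-82.1)), (-55, np.float64(-75.8))]
wrist disc 0  tail 0  col  blade outer [(-120, np.float64(-90.6)), (-110, np.float64(-88.4)), (-100, np.float64(-70.5)), (-75, np.float64(-81.4)), (-65, np.float64(-78.7))]
scene (0.103, 0.118) [1.000e-01 1.017e+02] 74
scene (0.118, 0.132) [-1.000e-01  1.018e+02] 69
scene (0.132, 0.146) [  0.3 102. ] 74
scene (0.146, 0.16) [-1.000e-01  1.024e+02] 71
scene top [  0.7 103. ] 15.2 z 0.1651 slope deg [-3.6 -3. ] 115
top (0.103, 0.118) [ -0.4 102.3] 8
top (0.118, 0.132) [-1.000e-01  1.028e+02] 12
top (0.146, 0.16) [ -0.3 103.1] 10
top top [ -0.3 103.5] 13.1 z 0.1655 slope deg [-0.7 -1.5] 129
top v1 103 [0.5159 0.2965 0.0945]
top v2 109 [0.4665 0.292  0.0943]
scene v1 141 [0.5192 0.2981 0.0938]
scene v2 130 [0.4695 0.2938 0.0939]
```

View pics/m4.png

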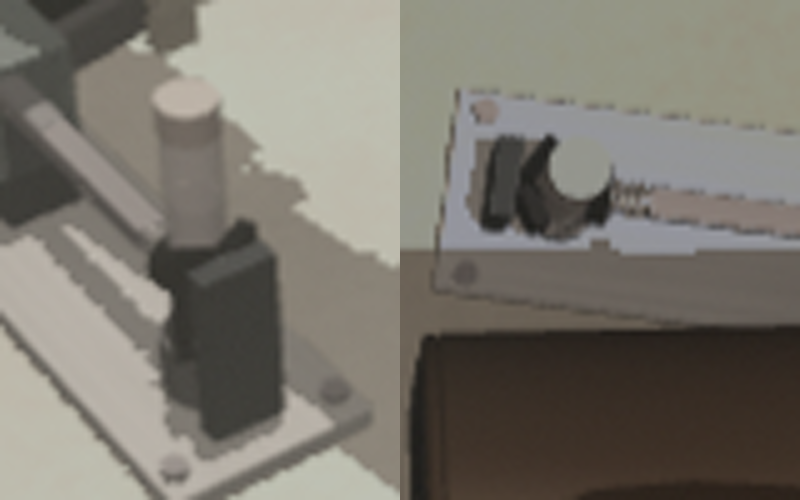

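The picture shows the column seated against the V block (tilt ≤ 1°). The spring at (632,195) is clearly shorter than before, and the bar end has moved from about (662,200) to (650,200). The trigger is still fully squeezed, so I hand in.

```bash
python3 -c "
from station import *
print(get_state()['width']); print(job_done())"
```

```text
0.03408620074022297
the job is handed in; nothing more can be done
None
```

The column is out of the rack, standing in the clamp cup and gripped between the disc and the V block. I handed the job in at about 18 s with the trigger still held fully squeezed. No verdict was reported.

- **Column:** Its top measured z 0.166 m after I let go, so the foot was on the cup floor. In the last check it was steady against the V block. The lean was about 1° or less along the column, and the top-face fits read a little higher but were noisy.
- **Pumps:** I made four full pumps. Each closed to 34 mm between the outer faces and sprang back fully before the next, and each fed the bar about 5 mm. First touch was on pump 2, where the column leaned about 2°. It seated against the V block on pump 3.
- **Spring:** On pump 4 the bar moved 5 mm while the column stayed put, so the spring is pushed in about 8 mm by estimate. I worked this out from the bar's travel and the visibly shorter spring, not from a direct reading.
- **Vials:** Both stayed where they were, within measurement noise.
- **Disagreement:** The cameras differed by about 1–1.5 mm on the column's position. I used the wrist view for the insertion, which met almost no force.

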